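# Index the welding positioner and lean the plate in its jig

## Robot

A 7-joint arm with a two-finger parallel gripper is mounted at the origin on the work surface. World frame = base frame: x ahead of the robot, y to its left, z up, the work surface at z = 0. Lengths are in mm, angles in rad, forces in N, time in s.
With the tool pointing down it reaches from about 400 to 900 mm from the base axis. Payload 5.5 kg.
Tool frame: the origin (TCP) lies at the very end of the fingers, on their centre line; the grasp point (between the pads) lies 19 mm behind it (manip.grasp_offset is the distance from the TCP to the grasp point, in mm); z points along the fingers, y is the line along which they close (so a half turn about z gives the same grasp; the last joint's range is limited). The gripper opens to 85 mm and grips with 20 to 120 N. Pads are 22 mm wide; open, the fingers measure 114 mm over their backs; the gripper's body (76 mm by 85 mm) begins 54 mm behind the grasp point. The pads swing forward as they close: fully open they stand 13 mm farther back than shut.
Start: joints at [1.537, 0.501, -0.427, 1.55, 0.221, 1.138, -0.21], TCP at [190.133, -621.57, 231.31] pointing down, gripper open.
Joint ranges: [-2.88, 2.88], [-0.31, 2.03], [-1.54, 1.56], [0.2, 2.42], [-1.41, 4.55], [0.19, 2.02], [-2.57, 2.57]. Speed limits (rad/s): [2.57, 2.57, 3.14, 3.14, 3.14, 3.14, 3.14].

## Interface

Orientations are given as [roll, pitch, yaw] about the fixed x, y, z axes, in that order (R = Rz(yaw) Ry(pitch) Rx(roll)).
In Python, from plant import manip gives the robot as it stands.
- The arm moves only by the tool apply_moves, never from a script. Its argument "series" is a list of rows, each a list of 7 numbers: the turn, a rotation vector about the world's x, y, z in rad, then the shift along the world's x, y, z in mm, then the opening, from 0 (shut) to 1 (fully open). A call has 1 to 20 rows; each row is the pose to reach, as a shift and turn from the pose commanded when the call began; what a row does not reach only later rows make up. A row lasts 1/8 s, in which the tool goes at most 62.5 mm and 10.7 degrees, less where a joint would pass 70% of its speed; a pose out of reach is approached as far as the arm can. A call with a gripper value outside its range is refused whole. The fingers move at their own pace and stop on an object; "grip_force" is the grip in N (left out, the last holds). Time passes only in rows, so rows that repeat a pose let the fingers close. It gives the time, the measured TCP pose, the force, the opening and the grip force at its end, in the units of the state.
- manip.get_state(): the state, without advancing time (a new reading comes with each control period).
- manip.grab_frame(name): name is "scene" or "side" or "wrist"; returns a dict with "color" (384x512x3 uint8, red, green, blue), "depth" (384x512 float32, mm along the optical axis (not along the pixel's ray), 0 where there is no reading), "vertical_fov" (degrees; the focal length in pixels is half the picture's height over the tangent of half this angle, whatever the lens; pixels are square), "cx", "cy" (the principal point, pixels), "R" (3x3) and "t" (3): a world point X has camera coordinates R X + t; the wrist camera has in their place "hand_eye" (4x4, takes a point from camera to tool coordinates, whose origin is the TCP and whose axes are the flange's). Camera axes: x right, y down, z forward; pixel columns grow to the right and rows downward; lengths in mm; the calibration is good to about 2 mm. A picture is of the moment at which its call begins: read the wrist's pose just before it.
- manip.hand_in(): hands the job in; it is judged then, once.
The state is a dict: "time_s": time; "joint_pos": joint angles; "joint_vel": joint speeds; "joint_torque": joint torques, N m; "ee_pos": TCP position; "orientation": TCP orientation; "ft_force": force on the tool from outside, world axes, zero at the start; "moment": the same for the moment, N m; "width": finger opening in mm; "finger_force": force on a finger pad.
Only numpy, scipy, OpenCV 4.12 (cv2) and the standard library are available. Lean on these libraries where they do the work, as an engineer would, in place of code of your own. Each camera call takes 0.05 s, during which the arm holds its last target. There are 200 camera calls.

## Task

First push the empty turntable of the welding positioner round until its arrow points exactly at the fixed index point on the base, and let go. Then take the taller of the two plates out of the rack and set it gently on the turntable, centred and upright on its short edge: its foot against the low stop bar and its upper part leaning back on the backrest. The arrow must still be at the index when you have let go; leave the shorter plate and everything else where they are.

Things in the scene. Friction and masses are not known exactly. Their poses are not given: they have to be found in the camera images.
- positioner: fixed grey base of the rotary positioner, left or right of the rack. Origin: on the turntable's upright axis, at table level. Its -x axis points to the index post (roughly towards the robot): a block 22 x 30 mm, 46 mm high, 188 to 210 mm from the axis, on a flat arm 10 mm high
- turntable: steel disc, 210 mm wide, from 30 to 42 mm above the table; turns endlessly both ways about the positioner's axis with 0.12 N m drag, stays where left. Origin: axis at table level; -x points along the arrow. Six 12 mm thick steel spokes every 60 degrees, centre lines at height 36 mm: the arrow (on -x) and five plain rods ending 164 mm from the axis. It carries a stop bar and a backrest
- pointer_tip (a point): tip of the turntable's arrow, 165 mm from the axis, at height 36 mm; the arrow is a spoke with a cone head, 26 mm wide, from 133 to 165 mm from the axis
- index_mark (a point): the point 165 mm from the axis on the line to the index post, height 36 mm, where the arrow's tip belongs: 4 mm short of the point of the steel cone that sticks inwards from the post
- stop_foot (a point): on the disc's top, at the middle of the inner face of the stop bar: an aluminium strip along y, 90 mm long, 10 mm high, 10 mm wide (turntable x = -30 to -20 mm). Axes as the turntable: +x towards the backrest
- rest_edge (a point): middle of the upper front edge of the backrest: an upright aluminium plate 90 mm wide (y), 75 mm high above the disc, turntable x = +12 (face towards the arrow) to +24 mm, with two gussets 30 mm high behind it to x = +59 mm. Axes as the turntable
- rack: fixed plywood plate rack, 120 x 90 mm, 42 mm high, with two slots along its y axis, 70 mm apart (at x = -35 and +35 mm), 11 mm wide, whose floors lie 12 mm above the table. Origin: centre of its underside. One plate stands in each slot, free to be drawn straight up; which is where varies.
- plate: the taller plate: aluminium, 8 mm thick (x), 90 mm wide (y), 130 mm high (z), about 0.25 kg, standing upright in a rack slot. Origin: centre of its lower edge face. When leant with its foot on the stop bar and its back on the backrest it stands about 18 degrees (0.31 rad) from upright, its top away from the arrow, its origin about 4 mm from the stop bar's face.
- plate_top (a point): centre of the upper edge face of the taller plate
- short_plate: the shorter plate: aluminium, 8 x 80 x 80 mm, upright in the other slot; to be left. Origin: centre of its underside
- dowel_a: loose black steel post, 28 mm across, 55 mm high; bystander. Origin: centre of its underside
- dowel_b: a like loose black post, 28 mm across, 55 mm high; bystander. Origin: centre of its underside
- angle_iron: loose piece of steel angle, 40 x 50 x 40 mm, on the robot's side of the rack; bystander. Origin: centre of its underside
- hammer: hammer lying on the table; bystander. Origin: centre of its underside
- wrench: wrench lying on the table; bystander. Origin: centre of its underside
- c_clamp: steel C-clamp, about 140 x 70 mm, lying flat; bystander. Origin: under the middle of its spine
- coupon: flat steel strip, 100 x 60 x 5 mm; bystander. Origin: centre of its underside
Not all that is in view belongs to the job. There is more than one size of the rack; the one meant has the size given above.

How it is judged (in metres and radians):
On the way:
1. the turntable, still empty, has been turned so that its arrow's tip is within 9 mm of the index mark, and is at rest with the robot off it (horizontal distance between pointer_tip and index_mark below 0.009 m and angular speed of turntable below 0.05 rad/s and contact force between turntable and the arm below 0.1 N and contact force between turntable and the fingers below 0.1 N and horizontal distance between plate and rack below 0.06 m), for 0.3 s.
At the end, for the whole second after the job is handed in: At rest: arrow tip within 9 mm of the index mark; taller plate on the disc, 12.6 to 24 degrees from upright, top over the backrest, foot within 8 mm of the stop bar (origin within 12 mm of its face), centred within 18 mm, parallel to the backrest within 8 degrees (horizontal distance between pointer_tip and index_mark below 0.009 m and angular speed of turntable below 0.05 rad/s and angle between plate's own z axis and vertical between 0.22 and 0.42 rad and x of plate in the frame of stop_foot between -0.002 and 0.012 m and y of plate in the frame of stop_foot between -0.018 and 0.018 m and z of plate in the frame of stop_foot between -0.005 and 0.006 m and angle between the y axis of plate and the y axis of turntable, either way round below 0.14 rad and height (world z) of plate below 0.06 m and x of plate_top in the frame of rest_edge above 0 m and linear speed of plate below 0.02 m/s); the robot touches nothing.
It fails at once if a bystander or the shorter plate is moved by more than 30 mm (distance of any of short_plate, dowel_a, dowel_b, angle_iron, hammer, wrench, c_clamp, coupon from where it was at the start of the episode above 0.03 m).
It fails at once if the plate is slammed on the turntable (contact over 60 N) (contact force between plate and turntable above 60 N).
It fails at once if the plate is let fall onto the positioner (over 0.5 m/s near it, out of the fingers) (horizontal distance between plate and positioner below 0.15 m and contact force between plate and the fingers below 0.1 N and linear speed of plate above 0.5 m/s).
It also fails if it takes over 72 s, if anything falls off the work surface, if the arm or the gripper's body presses on something with over 40 N, if the wrist force passes 120 N, or if a joint passes its speed limit or range.

## Working session

There is one attempt and no reset: what is moved stays moved. The work goes in short steps, Python scripts to look and compute and a tool call to move; the robot and the scene stay as the last step left them, time stands still between calls to the robot, and variables do not carry over. Pictures are saved under pics/ and viewed, at most 10 in all, crops included, and the job is handed in when it is done.

Besides the shell and the picture viewer there is one more tool, called after ">>>" as name(argument=value, ...) on one line, values as JSON. apply_moves: Moves the arm, as the interface text tells. Its arguments: {"type":"object","properties":{"series":{"type":"array","items":{"type":"array","items":{"type":"number"}}},"grip_force":{"type":"number"}},"required":["series"]}

```bash
mkdir -p pics; ls; cat > h.py <<'E'
import numpy as np, cv2, pickle
from scipy.spatial.transform import Rotation as Ro
from plant import manip
def grab(n):
    s=manip.get_state(); f=manip.grab_frame(n); f=dict(f)
    if 'hand_eye' in f:
        T=np.eye(4);T[:3,:3]=Ro.from_euler('xyz',s['orientation']).as_matrix();T[:3,3]=s['ee_pos']
        C=np.linalg.inv(T@np.array(f['hand_eye'])); f['R']=C[:3,:3]; f['t']=C[:3,3]
    f['R']=np.array(f['R']);f['t']=np.array(f['t'])
    f['f']=f['color'].shape[0]/2/np.tan(np.radians(f['vertical_fov'])/2)
    return f
def ray(f,u,v):
    d=np.array([(u-f['cx'])/f['f'],(v-f['cy'])/f['f'],1.]); return -f['R'].T@f['t'], f['R'].T@d
def onz(f,u,v,z):
    o,d=ray(f,u,v); return o+d*(z-o[2])/d[2]
def proj(f,X):
    c=f['R']@np.array(X,float)+f['t']; return c[:2]/c[2]*f['f']+[f['cx'],f['cy']]
def cloud(f):
    h,w=f['depth'].shape; v,u=np.mgrid[:h,:w]; z=f['depth'].astype(float)
    c=np.stack([(u-f['cx'])/f['f']*z,(v-f['cy'])/f['f']*z,z],-1); P=(c-f['t'])@f['R']; P[z==0]=np.nan; return P
def save(f,n,box=None,s=1):
    im=f['color'][:,:,::-1]
    if box: im=im[box[1]:box[3],box[0]:box[2]]
    cv2.imwrite('pics/'+n,cv2.resize(im,None,fx=s,fy=s,interpolation=cv2.INTER_CUBIC))
E
python3 - <<'E'
from h import *
S=manip.get_state();print(S)
fs={n:grab(n) for n in('scene','side')}
pickle.dump(fs,open('f0.pkl','wb'))
for n,f in fs.items(): save(f,n+'0.png',s=1.5); print(n,-f['R'].T@f['t'],f['R'][2],f['f'])
E
```

```text
pics
{'time_s': 0.0, 'joint_pos': array([ 1.53717526,  0.50185929, -0.42678176,  1.55147248,  0.22078469,
        1.13829243, -0.21028365]), 'joint_vel': array([ 0.00089884, -0.00033584, -0.00028045, -0.00123575,  0.00097289,
       -0.00033938,  0.000321  ]), 'joint_torque': array([-6.81974097e-05, -5.69519162e+01, -5.81579939e+00, -2.80941957e+01,
        1.07992737e-02,  1.21257693e-02,  9.79243673e-07]), 'ee_pos': array([ 189.86449346, -620.91363085,  230.24198365]), 'orientation': array([-3.13961589e+00, -7.73553012e-05,  2.96881958e-01]), 'ft_force': array([0.58429174, 0.32196246, 0.65131559]), 'moment': array([ 0.00749476, -0.00355916, -0.01546889]), 'finger_force': 0.0, 'width': 85.59746232087667}
scene [1763.23311991  385.24821143  994.78677115] [-0.76744703 -0.29623328 -0.56856916] 477.130914815257
side [ -64.41977936  576.76564096 1169.4720327 ] [ 0.45644748 -0.46335333 -0.75957843] 437.97082385064414
```

View pics/scene0.png

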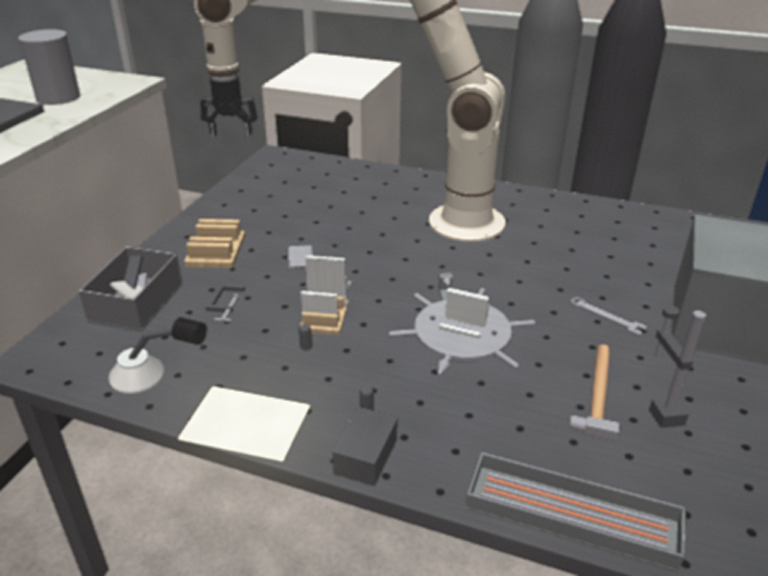

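View pics/side0.png

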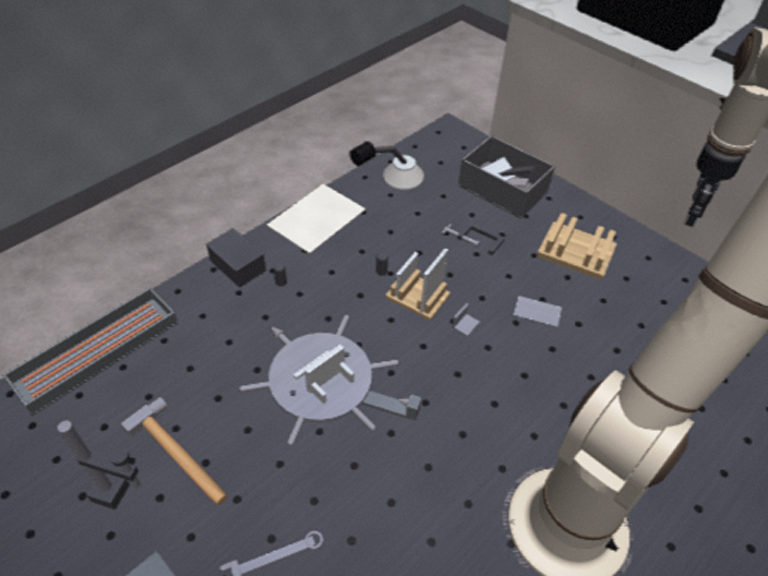

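Scene view (÷1.5): the arrow head is at (295,246), pointing away from the robot. The disc centre is at (308,218), the index post at (298,187), the tall plate at (217,183) and the short plate at (213,203) in the small rack. The empty larger rack at (143,162) is a decoy. In the side view the arrow tip is at (183,219), the post at (275,269), the tall plate at (290,185) and the rack at (279,197).

```bash
python3 - <<'E'
from h import *
fs=pickle.load(open('f0.pkl','rb'))
px={'scene':dict(disc=(308,218,36),tip=(294.5,248,36),post=(298,184,46),ptop=(217,172,140),stop=(307,219,52),rest=(311,195,117),rack=(213,220,42)),
'side':dict(disc=(213,251,42),tip=(183,219,36),post=(275,266,46),ptop=(293,168,140),stop=(212,242,52))}
for n,f in fs.items():
    for k,(u,v,z) in px[n].items(): print(n,k,onz(f,u,v,z).round(0))
    P=cloud(f); H=P[...,2]; print('depth heights pct',np.nanpercentile(H,[1,50,99]).round(1))
    t=np.nanmedian(H[(np.abs(H)<10)]); print('table',t)
    c=onz(f,*px[n]['disc'])
    r=np.hypot(P[...,0]-c[0],P[...,1]-c[1]); m=(r<125)&(np.abs(H-42)<5)
    # refine circle: hull of the disc-level pixels
    mm=cv2.morphologyEx(m.astype(np.uint8),cv2.MORPH_OPEN,np.ones((7,7)))
    cs=max(cv2.findContours(mm,cv2.RETR_EXTERNAL,cv2.CHAIN_APPROX_NONE)[0],key=cv2.contourArea)[:,0]
    X=np.array([onz(f,u,v,42)[:2] for u,v in cs],np.float32)
    print('disc circle',cv2.minEnclosingCircle(X), 'n',m.sum(),'medH',np.median(H[m]))
    # rack / plates
    q=onz(f,*(213,220,42))[:2] if n=='scene' else None
E
```

```text
scene disc [529. 127.  36.]
scene tip [688. 127.  36.]
scene post [359.  44.  46.]
scene ptop [ 523. -198.  140.]
scene stop [555. 129.  52.]
scene rest [512. 126. 117.]
scene rack [ 655. -158.   42.]
depth heights pct [-7.564e+02  5.000e-01  4.727e+02]
table 0.08005121529437076
disc circle ((562.798583984375, 166.6651611328125), 89.95603942871094) n 1571 medH 42.08450758539691
side disc [526. 131.  42.]
side tip [688. 118.  36.]
side post [357.  34.  46.]
side ptop [ 536. -230.  140.]
side stop [547. 116.  52.]
depth heights pct [-755.7    1.1  606.9]
table 1.468982528247024
disc circle ((504.7264404296875, 45.28858947753906), 26.623531341552734) n 2501 medH 43.132170484341216
```

>>> apply_moves(series=[[0,0,0,0,0,60,1],[0,0,0,50,50,110,1],[0,0,0,100,100,150,1],[0,0,0,140,150,180,1],[0,0,0,180,200,200,1],[0,0,0,210,245,200,1],[0,0,0,240,290,200,1],[0,0,0,260,335,200,1],[0,0,0,280,380,200,1],[0,0,0,290,430,200,1],[0,0,0,290,430,200,1],[0,0,0,290,430,200,1],[0,0,0,290,430,200,1]])

```text
time_s: 1.72
ee_pos: [479.5, -193.4, 430.9]
orientation: [-3.141, 0.001, 0.294]
ft_force: [0.7, -0.1, 0.1]
width: 85.5
finger_force: 0.0
```

```bash
python3 - <<'E'
from h import *
f=grab('wrist'); pickle.dump(f,open('w0.pkl','wb')); save(f,'w0.png',s=1.5)
print(manip.get_state()['ee_pos'],f['hand_eye'],f['f'],-f['R'].T@f['t'],f['R'][2])
E
```

```text
[ 479.58049597 -193.29702401  430.93106731] [[ 4.71209941e-04 -9.55472231e-01 -2.95080656e-01  7.64655483e+01]
 [ 9.99999777e-01  3.10629992e-04  5.91063833e-04  4.00084789e-01]
 [-4.73084177e-04 -2.95080869e-01  9.55472164e-01 -1.43419870e+02]
 [ 0.00000000e+00  0.00000000e+00  0.00000000e+00  1.00000000e+00]] 320.506057113501 [ 552.92548914 -171.59613807  574.2461744 ] [-0.28298175 -0.08595019 -0.9552664 ]
```

View pics/w0.png

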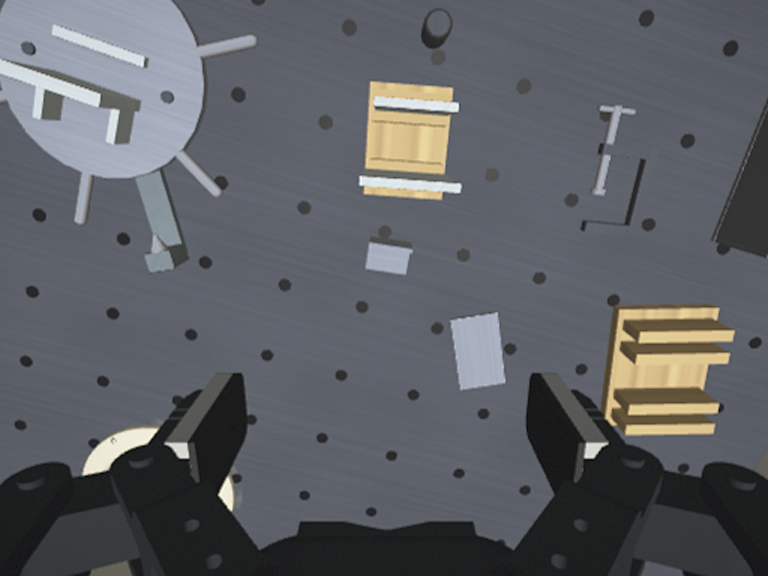

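The wrist view (÷1.5) shows the rack at (272,93), the tall plate's top edge along (240,120)-(307,126) and the short plate's edge along (250,66)-(305,72). The angle iron is at (258,170), a dowel at (290,18), the post at (107,173) and the decoy rack at (450,245). Next I move left over the disc.

>>> apply_moves(series=[[0,0,0,0,50,0,1],[0,0,0,0,100,0,1],[0,0,0,0,150,0,1],[0,0,0,10,200,0,1],[0,0,0,20,250,0,1],[0,0,0,20,270,0,1],[0,0,0,20,270,0,1],[0,0,0,20,270,0,1]])

```text
time_s: 2.78
ee_pos: [500.4, 76.3, 431.0]
orientation: [3.141, 0.001, 0.294]
ft_force: [0.2, -0.2, 0.2]
width: 85.6
finger_force: 0.0
```

```bash
python3 - <<'E'
from h import *
f=grab('wrist'); pickle.dump(f,open('w1.pkl','wb')); save(f,'w1.png',s=1.5)
print(manip.get_state()['ee_pos'])
E
```

```text
[500.45725879  76.08312057 431.05601285]
```

View pics/w1.png

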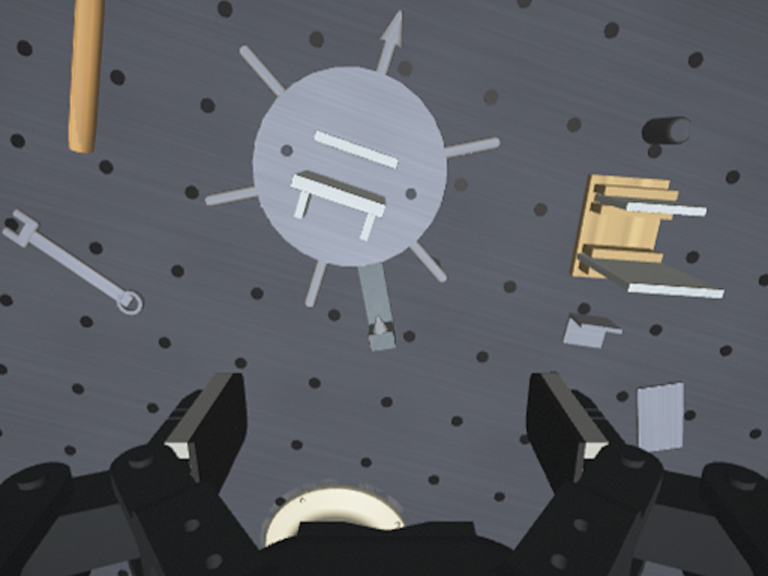

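w1 (÷1.5) shows the disc centred at (233,111). The arrow tip is at (266,7), and the other rod tips are at (162,31), (138,135), (206,203), (295,187) and (332,95). The index cone's point is at (252,211), with its post behind it at (255,232). The tall plate's top edge runs (419,193)-(482,196).

```bash
cat > m1.py <<'E'
from h import *
from scipy.optimize import least_squares
w0=pickle.load(open('w0.pkl','rb'));w1=pickle.load(open('w1.pkl','rb'))
tips=np.array([onz(w1,u/1.5,v/1.5,36)[:2] for u,v in[(401,11),(243,47),(207,202),(309,304),(443,280),(498,143)]])
def res(p): 
    a=p[2]+np.arange(6)*np.pi/3; r=np.r_[165,[164]*5]
    return (np.c_[p[0]+r*np.cos(a),p[1]+r*np.sin(a)]-tips).ravel()
s=least_squares(res,[527,128,0.0]); print('axis,arrow',s.x,'res',res(s.x).round(1))
C=s.x[:2]
P=cloud(w1);H=P[...,2]; m=(np.abs(H-42)<4)&(np.hypot(P[...,0]-C[0],P[...,1]-C[1])<118)
print('disc height',np.median(H[m]),'table',np.median(H[np.abs(H)<8]))
mm=cv2.morphologyEx((H>25).astype(np.uint8)*(np.hypot(P[...,0]-C[0],P[...,1]-C[1])<120).astype(np.uint8),cv2.MORPH_OPEN,np.ones((13,13)))
c=max(cv2.findContours(mm,0,1)[0],key=cv2.contourArea)[:,0]; X=np.array([onz(w1,u+.0,v+.0,42)[:2] for u,v in c])
s2=least_squares(lambda p:np.hypot(X[:,0]-p[0],X[:,1]-p[1])-p[2],[*C,105],loss='soft_l1');print('disc fit',s2.x)
m=(np.abs(H-46)<5)&(np.hypot(P[...,0]-C[0],P[...,1]-C[1])>180)&(np.hypot(P[...,0]-C[0],P[...,1]-C[1])<215)&(P[...,0]<C[0]-120)
q=np.nanmean(P[m],0);print('post',q,m.sum(),'r',np.hypot(*(q[:2]-C)),'az',np.arctan2(*(q[:2]-C)[::-1]))
k=onz(w1,379/1.5,316/1.5,36)[:2];print('cone pt',k,'r',np.hypot(*(k-C)),'az',np.arctan2(*(k-C)[::-1]))
# plates & rack from both
for n,f in(('w0',w0),('w1',w1)):
    P=cloud(f);H=P[...,2];R=(P[...,0]>440)&(P[...,0]<720)&(P[...,1]>-300)&(P[...,1]<-80)
    for nm,lo,hi in(('tall',132,152),('short',84,100),('rack',36,47)):
        m=R&(H>lo)&(H<hi)
        if nm!='rack':
            col=f['color'].min(2)>170; m&=col
        A=P[m]; r=cv2.minAreaRect(A[:,:2].astype(np.float32)); print(n,nm,m.sum(),'z',np.median(A[:,2]).round(1),'rect',np.round(r[0],1),np.round(r[1],1),round(r[2],1),'mean',A.mean(0).round(1))
E
python3 m1.py
```

```text
axis,arrow [ 5.30139078e+02  1.24952003e+02 -3.82747724e-02] res [ 0.2  0.   0.2  1.4  1.1  1.6 -2.8  0.6 -0.3 -2.2  1.6 -1.5]
disc height 42.58171678262086 table 0.7601462203232799
disc fit [2914.05274601  892.87001805 2979.97098124]
post [356.16586375  37.38310281  46.00873741] 230 r 194.76907264988645 az -2.675271011747313
cone pt [378.53697939  46.96615688] r 170.48456993613092 az -2.66648251755482
w0 tall 389 z 142.6 rect [ 523.3 -203. ] [ 7.7 89. ] 12.7 mean [ 523.3 -202.8  142.6]
w0 short 353 z 92.7 rect [ 592.  -189.1] [ 8.  79.7] 12.7 mean [ 591.7 -188.8   92.5]
w0 rack 1192 z 42.4 rect [ 555.1 -197. ] [231.8  86.8] 10.4 mean [ 559.4 -194.    42.3]
w1 tall 310 z 142.8 rect [ 523.6 -202.8] [ 7.9 90.4] 12.5 mean [ 523.3 -201.8  142.9]
w1 short 261 z 92.8 rect [ 592.2 -189.5] [ 7.5 79.8] 12.5 mean [ 592.1 -189.2   92.7]
w1 rack 1180 z 42.6 rect [ 561.7 -194.9] [244.5  88.2] 9.7 mean [ 563.1 -189.1   42.2]
```

```bash
cat > arc.py <<'E'
from h import *
def pos(a,r=140,yaw=.294,C=(530.1,125)):
    t=a-yaw; h=6+14.5*abs(np.cos(t))+11*abs(np.sin(t))
    return np.array([C[0]+r*np.cos(a)-h*np.sin(a),C[1]+r*np.sin(a)+h*np.cos(a)])
if __name__=='__main__':
    st=np.array([500.4,76.2])
    A=np.r_[2.056+.3,2.056+.1,np.arange(2.056,-0.5,-.08)]
    for a in A: print(round(a,3),np.round(pos(a)-st).astype(int).tolist())
    w1=pickle.load(open('w1.pkl','rb'))
    for n,u,v in(('hammer',85,150),('dowel',665,130),('wrench',130,300),('angle',585,330)): print(n,onz(w1,u/1.5,v/1.5,20).round())
E
python3 arc.py
```

```text
2.356 [-85, 132]
2.156 [-65, 154]
2.056 [-53, 164]
1.976 [-43, 170]
1.896 [-32, 176]
1.816 [-21, 180]
1.736 [-12, 184]
1.656 [-2, 187]
1.576 [8, 189]
1.496 [19, 190]
1.416 [29, 191]
1.336 [40, 190]
1.256 [51, 189]
1.176 [62, 187]
1.096 [72, 184]
1.016 [83, 181]
0.936 [93, 176]
0.856 [103, 170]
0.776 [113, 164]
0.696 [122, 157]
0.616 [131, 149]
0.536 [138, 140]
0.456 [146, 130]
0.376 [152, 120]
0.296 [158, 109]
0.216 [162, 100]
0.136 [165, 90]
0.056 [168, 79]
-0.024 [170, 69]
-0.104 [171, 58]
-0.184 [172, 47]
-0.264 [171, 36]
-0.344 [170, 24]
-0.424 [167, 13]
hammer [466. 413.  20.]
dowel [ 672. -192.   20.]
wrench [305. 341.  20.]
angle [ 429. -205.   20.]
```

>>> apply_moves(series=[[0,0,0,-35,55,-30,0],[0,0,0,-75,110,-60,0],[0,0,0,-85,132,-110,0],[0,0,0,-85,132,-170,0],[0,0,0,-85,132,-230,0],[0,0,0,-85,132,-290,0],[0,0,0,-85,132,-340,0],[0,0,0,-85,132,-380,0],[0,0,0,-85,132,-400,0],[0,0,0,-85,132,-409,0],[0,0,0,-85,132,-409,0],[0,0,0,-85,132,-409,0],[0,0,0,-75,143,-409,0],[0,0,0,-65,154,-409,0],[0,0,0,-53,164,-409,0],[0,0,0,-43,170,-409,0],[0,0,0,-32,176,-409,0],[0,0,0,-21,180,-409,0]])

```text
time_s: 5.08
ee_pos: [479.6, 258.6, 22.1]
orientation: [3.141, 0.001, 0.297]
ft_force: [-0.8, -1.2, 0.4]
width: 0.2
finger_force: 0.5
```

>>> apply_moves(series=[[0,0,0,9,4,0,0],[0,0,0,19,7,0,0],[0,0,0,29,9,0,0],[0,0,0,40,10,0,0],[0,0,0,50,11,0,0],[0,0,0,61,10,0,0],[0,0,0,72,9,0,0],[0,0,0,83,7,0,0],[0,0,0,93,4,0,0],[0,0,0,104,1,0,0],[0,0,0,114,-4,0,0],[0,0,0,124,-10,0,0],[0,0,0,134,-16,0,0],[0,0,0,143,-23,0,0],[0,0,0,152,-31,0,0],[0,0,0,159,-40,0,0],[0,0,0,167,-50,0,0],[0,0,0,173,-60,0,0],[0,0,0,179,-71,0,0],[0,0,0,183,-80,0,0]])

```text
time_s: 7.58
ee_pos: [662.7, 177.4, 22.3]
orientation: [3.141, -0.0, 0.296]
ft_force: [-0.3, 0.5, -0.2]
width: -0.1
finger_force: 0.5
```

>>> apply_moves(series=[[0,0,0,3,-10,0,0],[0,0,0,6,-21,0,0],[0,0,0,8,-31,0,0],[0,0,0,9,-42,0,0],[0,0,0,10,-53,0,0],[0,0,0,9,-62,0,0],[0,0,0,8,-70,0,0],[0,0,0,7,-76,0,0],[0,0,0,6,-80,0,0],[0,0,0,6,-82,0,0],[0,0,0,6,-82,0,0]])

```text
time_s: 8.95
ee_pos: [668.3, 96.3, 22.4]
orientation: [3.141, -0.0, 0.297]
ft_force: [0.1, 0.3, -0.8]
width: 0.3
finger_force: 0.0
```

```bash
python3 - <<'E'
from h import *
fs={n:grab(n) for n in('scene','side')}
pickle.dump(fs,open('f1.pkl','wb'))
a=fs['scene']['color'][150:290,230:390];b=fs['side']['color'][190:330,140:300]
cv2.imwrite('pics/p1.png',cv2.resize(np.hstack([a,b])[:,:,::-1],None,fx=2.5,fy=2.5,interpolation=2))
E
```

```text
(no output)
```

View pics/p1.png

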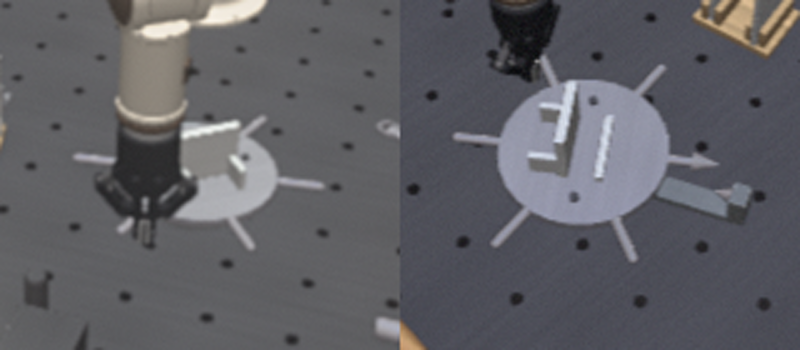

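The side crop shows the arrow tip at (720,162), i.e. full-frame (268,254.8), and the index cone tip at (714,191), i.e. (265.6,266.4). The arrow still has a little way to go clockwise, seen from above.

```bash
python3 - <<'E'
from h import *
f=pickle.load(open('f1.pkl','rb'))['side']; C=np.array([530.1,125])
T=[((u-400)/2.5+140,v/2.5+190) for u,v in((720,162),(714,191),(632,260),(495,243),(456,136),(663,68))]
for (u,v) in T:
    p=onz(f,u,v,36)[:2]; print(p.round(1),np.hypot(*(p-C)).round(1),np.arctan2(*(p-C)[::-1]).round(4))
E
```

```text
[403.1  16.6] 167.0 -2.4349
[379.6  50.9] 167.7 -2.6842
[380.7 183.3] 160.3 2.7697
[505.1 282.3] 159.3 1.7281
[654.4 225.8] 160.0 0.6813
[554.8 -32.8] 159.8 -1.4157
```

```bash
python3 - <<'E'
from arc import *
for a in(-.364,-.42,-.48,-.54,-.56,-.576): print(a,pos(a).round(1), (pos(a)-[668.3,96.3]).round(1))
E
```

```text
-0.364 [669.5  97.8] [1.2 1.5]
-0.42 [667.8  90. ] [-0.5 -6.3]
-0.48 [665.4  81.7] [ -2.9 -14.6]
-0.54 [662.5  73.5] [ -5.8 -22.8]
-0.56 [661.4  70.8] [ -6.9 -25.5]
-0.576 [660.5  68.7] [ -7.8 -27.6]
```

>>> apply_moves(series=[[0,0,0,0,-5,0,0],[0,0,0,-1,-9,0,0],[0,0,0,-2,-13,0,0],[0,0,0,-4,-17,0,0],[0,0,0,-5,-20,0,0],[0,0,0,-6,-22,0,0],[0,0,0,-6,-24,0,0],[0,0,0,-7,-25,0,0],[0,0,0,-7,-26,0,0],[0,0,0,-7,-26,0,0],[0,0,0,-7,-26,0,0],[0,0,0,4,-10,0,0],[0,0,0,4,-10,50,0],[0,0,0,0,-10,110,0],[0,0,0,-40,-20,170,0],[0,0,0,-90,-20,230,0],[0,0,0,-140,-20,290,0],[0,0,0,-160,-20,340,0],[0,0,0,-160,-20,340,0],[0,0,0,-160,-20,340,0]])

```text
time_s: 11.55
ee_pos: [509.1, 78.2, 365.5]
orientation: [3.139, -0.006, 0.299]
ft_force: [1.2, 0.5, -0.1]
width: 0.1
finger_force: 0.0
```

```bash
python3 - <<'E'
from h import *
f=grab('wrist'); pickle.dump(f,open('w2.pkl','wb')); save(f,'w2.png',s=1.5)
print(manip.get_state()['ee_pos'])
E
```

```text
[508.85225381  77.28190707 363.64718189]
```

View pics/w2.png

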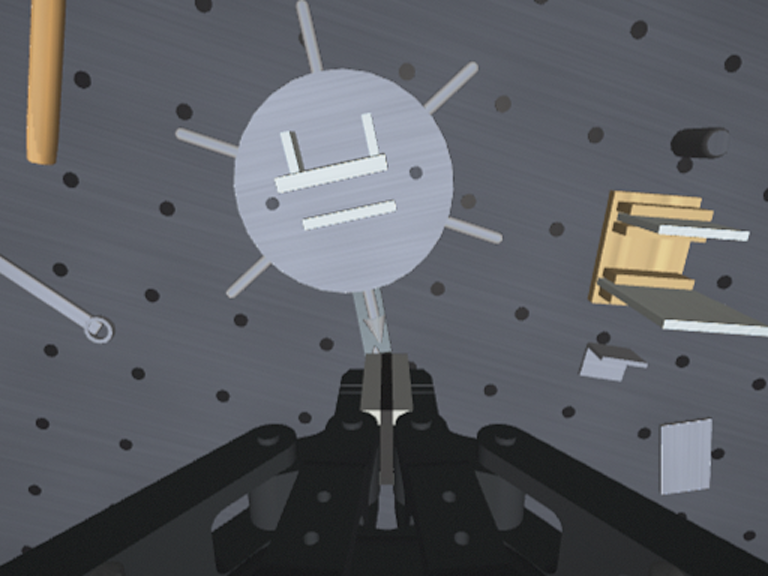

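w2 (÷1.5): the arrow tip is at (253,228), the cone's point shows just in front of it at about (250,233), and the fingers hide the post. I'll back off, open and measure again.

>>> apply_moves(series=[[0,0,0,-30,0,60,1],[0,0,0,-50,0,90,1],[0,0,0,-50,0,90,1],[0,0,0,-50,0,90,1],[0,0,0,-50,0,90,1],[0,0,0,-50,0,90,1]])

```text
time_s: 12.35
ee_pos: [458.1, 76.3, 451.2]
orientation: [-3.14, 0.002, 0.297]
ft_force: [-0.7, 1.7, 0.5]
width: 85.7
finger_force: 0.0
```

```bash
python3 - <<'E'
from h import *
f=grab('wrist'); pickle.dump(f,open('w3.pkl','wb'))
print(manip.get_state()['ee_pos'], proj(f,[530,125,42]),proj(f,[365,50,36]))
u,v=proj(f,[460,85,36]).astype(int); x0,y0=max(0,u-110),max(0,v-85)
print(x0,y0); save(f,'w3.png',(x0,y0,x0+220,y0+165),3.6)
E
```

```text
[458.08434498  76.39066507 451.48350487] [241.76223312  88.34938704] [256.1087542  191.90480603]
142 51
```

View pics/w3.png

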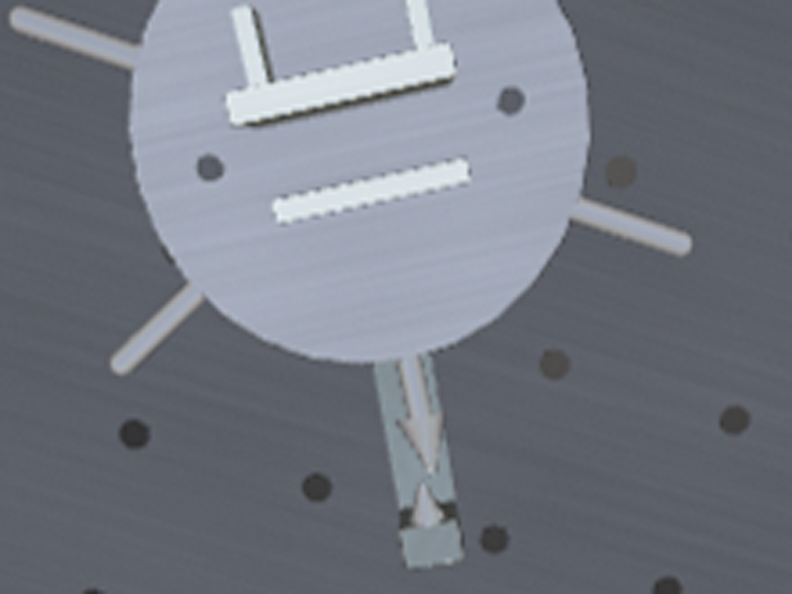

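The crop shows the arrow tip at (430,474) and the cone's point at (423,482). The arrow looks about 4 mm short. I'll compute it, then nudge.

```bash
cat > m3.py <<'E'
from h import *
from scipy.optimize import least_squares
def an(f,x0,y0,s,rods,arrow,cone,post):
    g=lambda p,z:onz(f,p[0]/s+x0-.36,p[1]/s+y0-.36,z)[:2]
    t=np.array([g(arrow,36)]+[g(r,36) for r,k in rods]); k=np.array([0]+[k for r,k in rods]); R=np.r_[165,[164]*len(rods)]
    fn=lambda p:(np.c_[p[0]+R*np.cos(p[2]+k*np.pi/3),p[1]+R*np.sin(p[2]+k*np.pi/3)]-t).ravel()
    q=least_squares(fn,[530,125,-2.65]).x
    for n,c in(('cone',g(cone,36)),('post',g(post,46))): print(n,c.round(1),np.hypot(*(c-q[:2])).round(1),np.arctan2(*(c-q[:2])[::-1]).round(4))
    print('axis arrow',q.round(3),fn(q).round(1)); return q
if __name__=='__main__':
    f=pickle.load(open('w3.pkl','rb'))
    an(f,142,51,3.6,[((16,17),-2),((118,367),-1),((688,243),1)],(430,475),(423,481),(432,547))
E
python3 m3.py
```

```text
cone [380.5  49. ] 168.7 -2.6727
post [351.6  35.4] 200.6 -2.6773
axis arrow [530.966 125.218  -2.636] [ 2.1 -1.2  0.7  2.3 -1.6  1.4 -1.1 -2.5]
```

>>> apply_moves(series=[[0,0,0,60,5,0,0],[0,0,0,120,10,0,0],[0,0,0,180,20,-30,0],[0,0,0,214,20,-80,0],[0,0,0,214,20,-140,0],[0,0,0,214,20,-200,0],[0,0,0,214,20,-260,0],[0,0,0,214,20,-320,0],[0,0,0,214,20,-380,0],[0,0,0,214,20,-415,0],[0,0,0,214,20,-430,0],[0,0,0,214,20,-430,0],[0,0,0,210,10,-430,0],[0,0,0,206,2,-430,0],[0,0,0,204,-3,-430,0],[0,0,0,203,-6,-430,0],[0,0,0,202,-8,-430,0],[0,0,0,201,-9,-430,0],[0,0,0,201,-10,-430,0],[0,0,0,201,-10,-430,0]])

```text
time_s: 14.9
ee_pos: [659.0, 66.6, 22.2]
orientation: [-3.141, 0.0, 0.297]
ft_force: [0.0, 0.9, 1.1]
width: 0.3
finger_force: 0.3
```

>>> apply_moves(series=[[0,0,0,0,0,0,0],[0,0,0,12,18,0,0],[0,0,0,12,18,40,0],[0,0,0,12,18,100,0],[0,0,0,0,18,160,0.5],[0,0,0,-40,10,220,1],[0,0,0,-90,10,280,1],[0,0,0,-140,10,340,1],[0,0,0,-190,10,400,1],[0,0,0,-201,10,430,1],[0,0,0,-201,10,430,1],[0,0,0,-201,10,430,1],[0,0,0,-201,10,430,1]])

```text
time_s: 16.52
ee_pos: [458.0, 75.6, 451.3]
orientation: [3.141, 0.001, 0.296]
ft_force: [-0.4, -0.4, -0.8]
width: 85.5
finger_force: 0.0
```

```bash
python3 - <<'E'
from h import *
f=grab('wrist'); pickle.dump(f,open('w4.pkl','wb'))
print(manip.get_state()['ee_pos']); save(f,'w4.png',(142,51,362,216),3.6)
E
```

```text
[457.97599591  75.72430122 451.08542485]
```

View pics/w4.png

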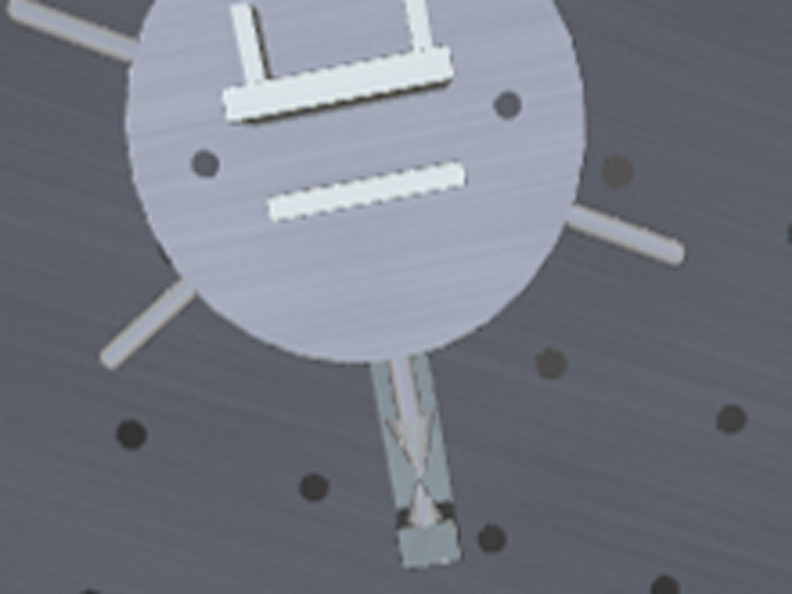

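The arrow tip is now at (420,473), directly opposite the cone's point at (420,482), so it is aligned. Now I measure the stop bar and backrest directly.

```bash
python3 - <<'E'
from h import *
import m3
f=pickle.load(open('w4.pkl','rb'))
q=m3.an(f,142,51,3.6,[((12,8),-2),((108,360),-1),((682,253),1)],(420,474),(420,481),(430,547))
print('joints',manip.get_state()['joint_pos'].round(2))
P=cloud(f);H=P[...,2];br=f['color'].min(2)>185;R=np.hypot(P[...,0]-530.5,P[...,1]-125)<70
for n,lo,hi in(('stop',48,56),('rest',112,121)):
    m=R&br&(H>lo)&(H<hi); A=P[m]; print(n,m.sum(),np.median(A[:,2]).round(1),cv2.minAreaRect(A[:,:2].astype(np.float32)))
    u=np.array([np.cos(.4696),np.sin(.4696)]); d=A[:,:2]-[530.5,125]; x=d@u;y=d@[-u[1],u[0]]; print('x_t',np.percentile(x,[3,50,97]).round(1),'y_t',np.percentile(y,[2,50,98]).round(1))
E
```

```text
cone [380.4  49. ] 168.9 -2.6734
post [351.6  35. ] 201.0 -2.6758
axis arrow [531.143 125.24   -2.662] [ 0.8 -0.9  1.2  1.5 -1.8  1.1 -0.2 -1.6]
joints [ 1.02  0.05 -1.27  1.64  0.05  1.49 -1.53]
stop 324 52.5 ((527.1845703125, 128.78671264648438), (71.99053955078125, 88.55721282958984), 38.432838439941406)
x_t [-28.9 -24.5 -19.7] y_t [-42.8  -0.5  42.9]
rest 554 117.6 ((547.0487060546875, 134.0323028564453), (11.69180965423584, 89.30501556396484), 27.595617294311523)
x_t [13.4 18.8 24.2] y_t [-42.3   0.2  43.2]
```

>>> apply_moves(series=[[0,0,0.18,8,-35,0,1],[0,0,0.36,16,-70,0,1],[0,0,0.54,24,-105,0,1],[0,0,0.72,32,-140,0,1],[0,0,0.9,40,-175,0,1],[0,0,1.08,48,-210,-20,1],[0,0,1.26,56,-245,-60,1],[0,0,1.44,65,-279,-100,1],[0,0,1.492,65,-279,-152,1],[0,0,1.492,65,-279,-152,1],[0,0,1.492,65,-279,-152,1],[0,0,1.492,65,-279,-152,1]])

```text
time_s: 18.08
ee_pos: [524.6, -201.9, 302.5]
orientation: [3.139, 0.002, 1.789]
ft_force: [-0.9, 0.2, 0.2]
width: 85.4
finger_force: 0.0
```

```bash
python3 - <<'E'
from h import *
S=manip.get_state();print(S['ee_pos'],S['orientation'],S['joint_pos'].round(2))
f=grab('wrist'); pickle.dump(f,open('w5.pkl','wb'))
P=cloud(f);H=P[...,2];R=np.hypot(P[...,0]-523,P[...,1]+202)<60
m=R&(H>134)&(H<152)&(f['color'].min(2)>150); A=P[m]; print(m.sum(),np.median(A[:,2]),cv2.minAreaRect(A[:,:2].astype(np.float32)))
save(f,'w5.png',None,1.5)
E
```

```text
[ 524.61200274 -201.86180864  302.51537134] [3.13877596e+00 1.76259288e-03 1.78943311e+00] [ 1.23  0.53 -1.26  1.68  0.52  1.32  0.1 ]
755 142.65319279663962 ((523.052978515625, -202.02293395996094), (7.846113681793213, 88.4654541015625), 12.591015815734863)
```

View pics/w5.png

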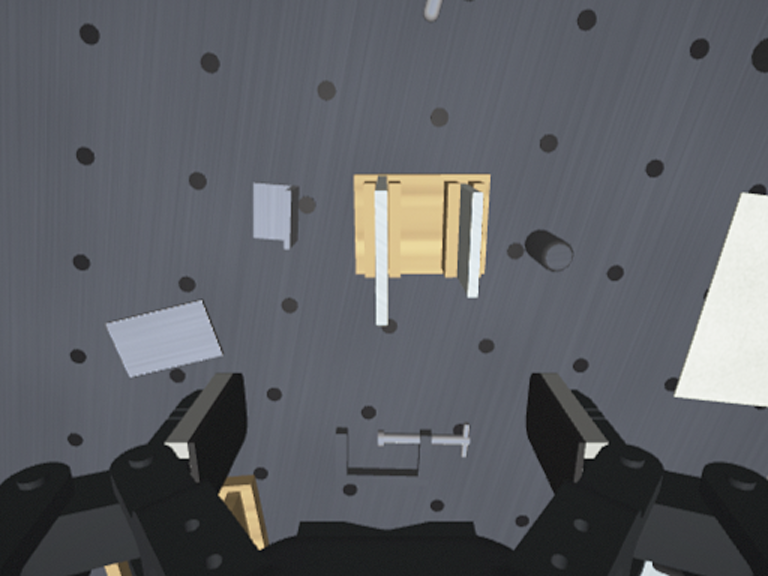

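The crop shows the taller plate's edge along (381,190)-(381,325), centred between the fingers in the left slot, nearer the robot. The short plate is at (474,240). I'm going down to grasp the tall one.

>>> apply_moves(series=[[0,0,0,0,0,-50,1],[0,0,0,0,0,-95,1],[0,0,0,0,0,-130,1],[0,0,0,0,0,-160,1],[0,0,0,0,0,-180,1],[0,0,0,0,0,-186,1],[0,0,0,0,0,-186,1],[0,0,0,0,0,-186,0.5],[0,0,0,0,0,-186,0],[0,0,0,0,0,-186,0],[0,0,0,0,0,-186,0],[0,0,0,0,0,-186,0],[0,0,0,0,0,-186,0],[0,0,0,0,0,-186,0],[0,0,0,0,0,-186,0],[0,0,0,0,0,-186,0]], grip_force=60)

```text
time_s: 20.12
ee_pos: [523.3, -202.7, 114.6]
orientation: [3.141, 0.0, 1.789]
ft_force: [-0.4, -1.4, 4.7]
width: 7.0
finger_force: 59.6
```

```bash
python3 - <<'E'
from h import *
v=np.array([-.460,.888,0])
for t in(.1,.2,.28,.30,.31): print(t,(Ro.from_rotvec(t*v)*Ro.from_rotvec([0,0,.26])).as_rotvec().round(4))
E
```

```text
0.1 [-0.0342  0.0943  0.2598]
0.2 [-0.0684  0.1886  0.2591]
0.28 [-0.0957  0.264   0.2583]
0.3 [-0.1026  0.2828  0.258 ]
0.31 [-0.106   0.2923  0.2579]
```

>>> apply_moves(series=[[0,0,0,0,0,8,0],[0,0,0,0,0,20,0],[0,0,0,0,0,40,0],[0,0,0,0,0,65,0],[0,0,0,0,0,95,0],[0,0,0,0,0,125,0],[0,0,0,0,0,155,0],[0,0,0,0,0,180,0],[0,0,0,0,0,185,0],[0,0,0,0,0,185,0]])

```text
time_s: 21.38
ee_pos: [522.9, -202.6, 299.4]
orientation: [-3.142, 0.0, 1.789]
ft_force: [0.4, 0.4, -2.6]
width: 7.2
finger_force: 58.5
```

>>> apply_moves(series=[[0,0,0,1,15,0,0],[0,0,0.05,3,45,0,0],[0,0,0.1,5,80,0,0],[0,0,0.15,8,120,0,0],[0,0,0.2,10,160,0,0],[0,0,0.26,13,200,0,0],[-0.034,0.094,0.26,15,240,0,0],[-0.068,0.189,0.259,18,275,0,0],[-0.096,0.264,0.258,20,305,0,0],[-0.103,0.283,0.258,21,325,0,0],[-0.103,0.283,0.258,21,335,0,0],[-0.103,0.283,0.258,21,335,0,0],[-0.103,0.283,0.258,21,335,0,0],[-0.103,0.283,0.258,21,335,0,0]])

```text
time_s: 23.12
ee_pos: [544.4, 130.9, 299.5]
orientation: [-2.842, 0.001, 2.047]
ft_force: [-0.4, 0.1, -1.9]
width: 6.9
finger_force: 59.2
```

```bash
python3 - <<'E'
from h import *
S=manip.get_state();M=Ro.from_euler('xyz',S['orientation']).as_matrix();print(S['ee_pos'],M.round(3),S['joint_pos'].round(2),S['ft_force'])
w=-M[:,2]; print('tilt',np.arccos(w[2]),'az',np.arctan2(w[1],w[0]),'ythick az',np.arctan2(M[1,1],M[0,1]))
fs={n:grab(n) for n in('scene','side')}; pickle.dump(fs,open('f2.pkl','wb'))
b=np.array(S['ee_pos'])-102*w; print('pred plate foot',b.round(1)); u=np.array([.888,.46,0]);v=np.array([-.46,.888,0])
for n,f in fs.items():
    P=cloud(f); d=P-b; hh=d@w; x=d@np.cross(v,w)*1; y=d@v
    m=(np.abs(x)<9)&(hh>3)&(hh<75)&(np.abs(y)<70)
    print(n,m.sum(),'y',np.percentile(y[m],[2,50,98]).round(1),'x',np.percentile(x[m],[5,50,95]).round(1))
    m=(np.abs(x)<9)&(hh>-20)&(hh<75)&(np.abs(y)<35);print('hmin',np.percentile(hh[m],[.5,2,5]).round(1))
E
```

```text
[544.38586071 130.9340246  299.50094053] [[-0.458  0.849 -0.262]
 [ 0.889  0.437 -0.136]
 [-0.001 -0.296 -0.955]] [ 0.37  0.7  -1.12  1.44  0.54  1.68 -0.28] [-0.38503838  0.09145129 -1.85307553]
tilt 0.3000294100358287 az 0.4796475659173133 ythick az 0.4755024435954244
pred plate foot [517.6 117.  202.1]
scene 458 y [-41.8   0.5  45.9] x [1.1 4.4 7.5]
hmin [-0.4  0.9  3.8]
side 470 y [-41.    7.2  46.3] x [-4.2 -2.3  1.1]
hmin [1.9 3.5 6.3]
```

>>> apply_moves(series=[[0,0,0,0,0,-10,0],[0.007,-0.013,0,-1,-1,-30,0],[0.014,-0.027,0,-2.5,-1.5,-55,0],[0.014,-0.027,0,-2.5,-1.5,-80,0],[0.014,-0.027,0,-2.5,-1.5,-105,0],[0.014,-0.027,0,-2.5,-1.5,-125,0],[0.014,-0.027,0,-2.5,-1.5,-138,0],[0.014,-0.027,0,-2.5,-1.5,-146,0],[0.014,-0.027,0,-2.5,-1.5,-150,0],[0.014,-0.027,0,-2.5,-1.5,-150,0],[0.014,-0.027,0,-2.5,-1.5,-150,0],[0.014,-0.027,0,-2.5,-1.5,-150,0]])

```text
time_s: 24.72
ee_pos: [541.9, 131.0, 149.8]
orientation: [-2.872, 0.001, 2.049]
ft_force: [-0.6, 0.4, -1.2]
width: 6.8
finger_force: 59.2
```

```bash
python3 - <<'E'
from h import *
S=manip.get_state();M=Ro.from_euler('xyz',S['orientation']).as_matrix();w=-M[:,2]
print(S['ee_pos'],'tilt',np.arccos(w[2]),S['ft_force'])
b=np.array(S['ee_pos'])-102*w; u=np.array([.888,.46,0]);v=np.array([-.46,.888,0]);d=b-[531,125.2,0]; print('foot xt,yt,z',d@u,d@v,d[2])
f=grab('side');pickle.dump(f,open('s3.pkl','wb'));P=cloud(f);D=P-b; x=D@np.cross(v,w);hh=D@w;y=D@v
m=(np.abs(x)<9)&(hh>20)&(hh<75)&(np.abs(y)<70);print('y',np.percentile(y[m],[2,98]),'x',np.median(x[m]))
E
```

```text
[541.89532722 131.04421344 149.75616706] tilt 0.2691257372202117 [-0.63553905  0.35126181 -1.22919444]
foot xt,yt,z -14.75916822690714 0.12694068732282116 51.427787483225
y [-42.17615976  45.51070512] x -1.8164242150136412
```

Now I creep down to contact: about 5 mm, then 1 mm at a time.

>>> apply_moves(series=[[0,0,0,0,0,-2,0],[0,0,0,0,0,-4,0],[0,0,0,0,0,-5.5,0],[0,0,0,0,0,-6.5,0],[0,0,0,0,0,-6.5,0],[0,0,0,0,0,-6.5,0]])

```text
time_s: 25.52
ee_pos: [541.6, 131.0, 142.8]
orientation: [-2.872, 0.0, 2.049]
ft_force: [-0.8, 0.1, -0.9]
width: 6.8
finger_force: 59.2
```

>>> apply_moves(series=[[0,0,0,0,0,-0.5,0],[0,0,0,0,0,-1,0],[0,0,0,0,0,-1,0],[0,0,0,0,0,-1,0]])

```text
time_s: 26.02
ee_pos: [541.6, 130.9, 141.9]
orientation: [-2.872, 0.0, 2.049]
ft_force: [0.1, 0.1, -2.0]
width: 6.8
finger_force: 59.4
```

>>> apply_moves(series=[[0,0,0,0,0,-0.5,0],[0,0,0,0,0,-1,0],[0,0,0,0,0,-1,0],[0,0,0,0,0,-1,0]])

```text
time_s: 26.52
ee_pos: [541.9, 131.1, 141.6]
orientation: [-2.872, 0.001, 2.049]
ft_force: [0.2, -0.2, 5.4]
width: 7.1
finger_force: 60.3
```

>>> apply_moves(series=[[-0.005,0.009,0,0.9,0.5,0,0],[-0.009,0.018,0,1.7,0.9,-0.2,0],[-0.014,0.027,0,2.5,1.3,-0.4,0],[-0.014,0.027,0,2.5,1.3,-0.4,0],[-0.014,0.027,0,2.5,1.3,-0.4,0]])

```text
time_s: 27.15
ee_pos: [543.8, 132.1, 140.8]
orientation: [-2.84, 0.001, 2.049]
ft_force: [-2.1, -0.1, 6.0]
width: 6.9
finger_force: 60.4
```

```bash
python3 - <<'E'
from h import *
S=manip.get_state();M=Ro.from_euler('xyz',S['orientation']).as_matrix();w=-M[:,2]
print(S['ee_pos'],'tilt',np.arccos(w[2]),S['ft_force'],S['moment'])
b=np.array(S['ee_pos'])-102*w; u=np.array([.888,.46,0]);v=np.array([-.46,.888,0]);d=b-[531,125.2,0]; print('foot xt,yt,z',d@u,d@v,d[2])
E
```

```text
[543.81189463 132.12613272 140.79609294] tilt 0.30193975941746876 [-2.05502983 -0.11620474  6.00609275] [-0.29183741  0.47693556  0.00777471]
foot xt,yt,z -15.771174811143197 0.20278662723124707 43.41042462143568
```

>>> apply_moves(series=[[0,0,0,0,0,0,0.12],[0,0,0,0,0,0,0.15],[0,0,0,0,0,0,0.2],[0,0,0,0,0,0,0.25],[0,0,0,0,0,0,0.35],[0,0,0,0,0,0,0.5],[0,0,0,0,0,0,0.6],[0,0,0,0,0,0,0.6],[0,0,0,0,0,0,0.6],[0,0,0,0,0,0,0.6],[0,0,0,0,0,0,0.6]])

```text
time_s: 28.52
ee_pos: [544.2, 132.2, 140.4]
orientation: [-2.841, 0.0, 2.049]
ft_force: [-0.6, 0.7, -0.2]
width: 51.4
finger_force: 0.0
```

>>> apply_moves(series=[[0,0,0,2,1,8,0.6],[0,0,0,6,3,22,0.6],[0,0,0,13,7,48,0.6],[0,0,0,22,11,80,0.6],[0,0,0,32,16,115,0.6],[0,0,0,32,-20,160,0.6],[0,0,0,20,-70,190,0.6],[0,0,0,10,-130,200,0.6],[0,0,0,10,-190,200,0.6],[0,0,0,10,-240,200,0.6],[0,0,0,10,-240,200,0.6],[0,0,0,10,-240,200,0.6]])

```text
time_s: 30.02
ee_pos: [554.2, -107.0, 341.3]
orientation: [-2.843, -0.0, 2.049]
ft_force: [-1.1, 1.1, 0.5]
width: 51.0
finger_force: 0.0
```

```bash
python3 - <<'E'
from h import *
fs={n:grab(n) for n in('scene','side')};pickle.dump(fs,open('f4.pkl','wb'))
a=fs['scene']['color'][130:290,230:390];b=fs['side']['color'][170:330,150:310]
cv2.imwrite('pics/p4.png',cv2.resize(np.hstack([a,b])[:,:,::-1],None,fx=2.5,fy=2.5,interpolation=2))
u=np.array([.888,.46,0]);v=np.array([-.46,.888,0])
for n,f in fs.items():
    P=cloud(f);d=P-[531,125.2,0];x=d@u;y=d@v;H=P[...,2]
    m=(np.abs(y)<60)&(x>-25)&(x<60)&(H>120)&(H<175) if n=='scene' else (np.abs(y)<60)&(x>-25)&(x<60)&(H>56)&(H<175)
    if n=='side': m&=(x<12+(H-117)*.33+3)
    A=np.c_[x[m],y[m],H[m]]; k=np.polyfit(A[:,2],A[:,0],1); print(n,m.sum(),'tilt',np.arctan(k[0]),'x at z=42',np.polyval(k,42),'y',np.percentile(A[:,1],[2,98]),'zmax',np.percentile(A[:,2],99), 'yaw',np.polyfit(A[:,1],A[:,0]-np.polyval(k,A[:,2]),1)[0])
E
```

```text
scene 326 tilt 0.24010248157179023 x at z=42 -5.002176416136434 y [-41.79021137  45.68053518] zmax 170.29238757098005 yaw 0.002484053077015306
side 715 tilt 0.31249178568512315 x at z=42 -19.000062439413693 y [-42.07870134  46.33661482] zmax 170.54946847277827 yaw 0.011710878741292185
```

View pics/p4.png

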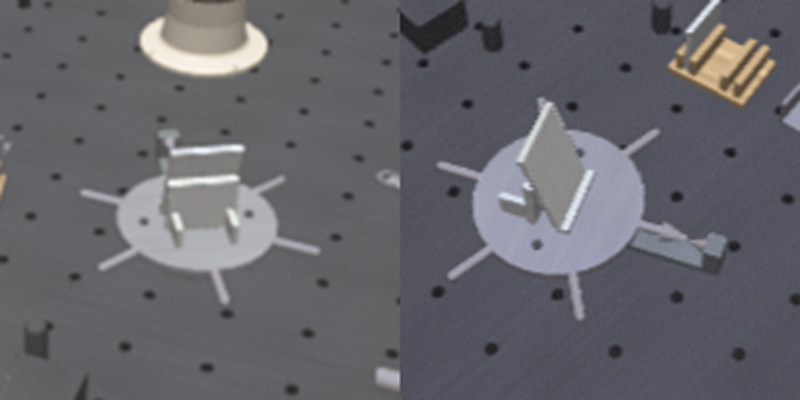

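The side crop shows the plate leaning on the backrest at about 0.31 rad with its foot at the stop bar. The arrow tip at (688,240), i.e. full-frame (265,266), meets the index cone. The short plate and the bystanders in view are where they were.

```bash
python3 -c "
from plant import manip
print(manip.hand_in())"
```

```text
the job is handed in; nothing more can be done
None
```

I handed the job in at about 30 s of the 72 s allowed; the hand-in call gave no verdict. By my last camera check, the arrow was at the index mark and the taller plate was leaning on the backrest at about 0.31 rad, its foot at the stop bar and centred within about 2 mm, with the gripper clear.

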